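Gauge the dowel bores of two chest feet and sort them

TASK

These two stripped chest feet are to go back on 24 mm dowels: take the steel plug gauge and push it gently down the bore of each foot as far as it will go, first the foot on the robot's left, then the one on its right. Stand a foot upright in the green tray if the gauge goes fully home in it, collar down on the wood, and upright in the red tray if old glue in the bore stops the gauge short. Finish with the gauge fully home in its blue block again; do not force the gauge, set the feet down without dropping them, do not knock them over, and leave the tin, the glue bottle and the brush where they are.

Things in the scene. Friction and masses are not known exactly. Their poses are not given: they have to be found in the camera images.
- foot_left: Turned pale wooden chest foot on the robot's left (larger y), loose, upright, 95 mm tall, 0.3 to 0.5 kg. Square head 64 x 64 mm, 55 mm tall, on a round bun 40 mm tall, 69 mm across at most, flat underside 60 mm across. Origin: centre of the underside; z up, x and y square to the head's faces.
- foot_left_bore (a point): Centre of the left foot's bore mouth, 95 mm above its origin. Round upright bore 25.5 mm wide, 55 mm deep. Unseen in it sits a rock-hard lump of old glue (foot_left_glue_c0) over nearly half its width; its top lies by chance from 8 mm below the mouth to deeper than the gauge reaches, for each foot by itself: both, one or neither may be blocked. No tracked value tells.
- foot_right: Turned pale wooden chest foot on the robot's right (smaller y), loose, upright, 95 mm tall, 0.3 to 0.5 kg. Square head 64 x 64 mm, 55 mm tall, on a round bun 40 mm tall, 69 mm across at most, flat underside 60 mm across. Origin: centre of the underside; z up, x and y square to the head's faces.
- foot_right_bore (a point): Centre of the right foot's bore mouth, 95 mm above its origin. Round upright bore 25.5 mm wide, 55 mm deep. Unseen in it sits a rock-hard lump of old glue (foot_right_glue_c0) over nearly half its width; its top lies by chance from 8 mm below the mouth to deeper than the gauge reaches, for each foot by itself: both, one or neither may be blocked. No tracked value tells.
- gauge: Plug gauge, loose, about 0.3 kg, 126 mm long, standing in its block, handle up. Origin: centre of the tip face, z along the axis to the handle. Steel nose 24 mm wide, 46 mm long, its last 4 mm tapered to 19 mm; steel collar 40 mm wide from 46 to 54 mm; round dark wooden handle 26 mm wide from 54 to 126 mm. Home: collar resting on the top face; glue stops it up to 38 mm short.
- gauge_collar (a point): On the axis of the gauge at the underside of its collar, 46 mm above the tip.
- block: Blue-painted wooden bench block 90 x 90 mm, 60 mm tall, fixed to the bench, that holds the gauge. Origin: centre of its underside, z up. An upright hole of 28 mm diameter, 50 mm deep, with a 3 mm chamfer, in the middle of its top; the gauge stands in it with its collar resting on the block's top face.
- block_seat (a point): Centre of the block's hole in its top face, 60 mm above the bench: gauge_collar lies here when the gauge is home.
- tray_green: Green shallow tray for feet ready to glue, fixed, 220 mm long (its x) by 130 mm (its y), rim 28 mm high, walls and floor 5 mm thick (inner floor 5 mm above the bench). Origin: centre of its underside. Two feet fit side by side along x. It may stand on the left or on the right.
- tray_red: Red shallow tray for feet that must be reamed again; same size, axes and origin as the green one, on the other side.
- tin: Bystander: tin with a blue label, 76 mm in diameter, 95 mm tall, standing. Origin: centre of its underside.
- bottle: Bystander: white glue bottle with an orange cap, 54 mm in diameter, 160 mm tall, standing. Origin: centre of its underside.
- brush: Bystander: paint brush lying on the bench beyond the block, handle along its x. Origin: on the bench under its middle.
Mind the look-alikes: they are no part of the job. Leave any turquoise look-alike of the gauge alone. What is shaped like the foot_left but pink or turquoise is not meant.

How it is judged:
By the outcome, as a careful person would: the job done as asked, in the order asked, and still so for the second after the job is handed in, with the robot touching nothing.
It also fails if it takes over 72 s, if anything falls off the work surface, if the arm or the gripper's body presses on something with over 40 N, if the wrist force passes 120 N, or if a joint passes its speed limit or range.

ROBOT

A 6-joint arm with a two-finger parallel gripper is mounted at the origin on the work surface. World frame = base frame: x ahead of the robot, y to its left, z up, the work surface at z = 0. Lengths are in m, angles in rad, forces in N, time in s.
With the tool pointing down it reaches from about 0.375 to 0.975 m from the base axis. Payload 3.8 kg.
Tool frame: the origin (TCP) lies midway between the tips of the shut fingers; the grasp point (between the pads) lies 19 mm behind it; z points along the fingers, y is the line along which they close (so a half turn about z gives the same grasp; the last joint's range is limited). The gripper opens to 88 mm and grips with 3 to 60 N. Pads are 18 mm wide; open, the fingers measure 123 mm over their backs; the gripper's body (75 mm by 187 mm) begins 45 mm behind the grasp point.
Start: joints at [-1.333, 0.264, 1.604, -0, 1.274, -0.037], TCP at [0.183, -0.65, 0.239] pointing down, gripper open.
Joint ranges: [-2.63, 2.63], [-0.94, 2.18], [0.31, 2.57], [-1.31, 4.45], [0, 2.66], [-2.55, 2.55]. Speed limits (rad/s): [2.57, 2.57, 3.14, 3.14, 3.14, 3.14].

INTERFACE

Orientations are given as a unit quaternion [w, x, y, z].
In Python, from workcell import * gives the robot as it stands. The module is installed in compiled form; this text tells all that it offers.
- The arm moves only by the tool send_rows, never from a script. Its arguments are lists of equal length, an entry for each row: "rot": the turn, a rotation vector about the tool's x, y, z in rad, a list of three; "dp": the shift along the tool's x, y, z in mm, a list of three; "fingers": the closure in counts, from 0 (fully open) to 255 (shut). In form: {"rot": [[ax, ay, az], ...], "dp": [[tx, ty, tz], ...], "fingers": [fingers, ...]}. A call has exactly 10 rows; each row shifts and turns the commanded pose from where the row before left it, along the tool's axes as they then stand; what a row does not reach is not made up. A row lasts 1/12 s, in which the tool goes at most 41.7 mm and 7.16 degrees, less where a joint would pass 70% of its speed; a pose out of reach is approached as far as the arm can. A call with a gripper value outside its range is refused whole. The fingers move at their own pace and stop on an object; "newtons" is the grip in N (left out, the last holds). Time passes only in rows, so rows that do not move let the fingers close, or fill a call up. It gives the time, the measured TCP pose, the force, the opening and the grip force at its end, in the units of the state.
- sense(): the state, without advancing time (a new reading comes with each control period).
- snapshot(name): name is "scene" or "top"; returns (picture, depth): 480x640x3 uint8, red, green, blue; 480x640 float32, m along the optical axis (not along the pixel's ray), 0 where there is no reading.
- camera_params(name): a dict with "camera_matrix" (3x3 intrinsics, pixels), "view" (4x4, takes a point from world to camera coordinates). Camera axes: x right, y down, z forward; pixel columns grow to the right and rows downward; lengths in m; the calibration is good to about 2 mm. A picture is of the moment at which its call begins. camera_params takes no time and is no camera call.
- sign_off(): hands the job in; it is judged then, once.
Trained networks look in the newest picture that a camera, given by its name, has taken for a name from the list of things; names that differ only in an ending like _2 or _b are one class to them, and where a whole thing is asked for, a point or a joint stands for the part that bears it (a point fixed in the world has none). Each returns a list of dicts, best first, with "p" (0 to 1); they miss things now and then, are a little off and sometimes report something else, mostly with a low value. They report only what shows in the picture. A call takes as long as a camera call. They do not tell look-alikes from the thing itself.
- silhouettes(camera, name): "pixels" (480x640 bool, what is visible of it) and "rect" ([left, top, width, height] in pixels, round what is visible of it).
The state is a dict: "time": time; "joints": joint angles; "joint_vel": joint speeds; "effort": joint torques, N m; "ee_pos": TCP position; "orientation": TCP orientation; "force": force on the tool from outside, world axes, zero at the start; "wrist_torque": the same for the moment, N m; "opening": finger opening in m; "grasp_force": force on a finger pad.
Only numpy, scipy, OpenCV 4.12 (cv2) and the standard library are available. Lean on these libraries where they do the work, as an engineer would, in place of code of your own. Each camera call takes 0.05 s, during which the arm holds its last target. There are 200 camera calls.

## Working session

There is one attempt and no reset: what is moved stays moved. The work goes in short steps, Python scripts to look and compute and a tool call to move; the robot and the scene stay as the last step left them, time stands still between calls to the robot, and variables do not carry over. Pictures are saved under pics/ and viewed, at most 10 in all, crops included, and the job is handed in when it is done.

Besides the shell and the picture viewer there is one more tool, called after "Emit:" as name(argument=value, ...), one argument or row to a line, values as JSON. send_rows: Moves the arm, as the interface text tells. Its arguments: {"type":"object","properties":{"rot":{"type":"array","items":{"type":"array","items":{"type":"number"}}},"dp":{"type":"array","items":{"type":"array","items":{"type":"number"}}},"fingers":{"type":"array","items":{"type":"number"}},"newtons":{"type":"number"}},"required":["rot","dp","fingers"]}

```bash
mkdir -p pics
cat > h.py <<'E'
from workcell import *
import numpy as np, cv2
from scipy.spatial.transform import Rotation as R
def world(cam,depth):
    P=camera_params(cam);K=np.array(P["camera_matrix"]);V=np.array(P["view"])
    v,u=np.mgrid[0:480,0:640]
    c=np.stack([(u-K[0,2])/K[0,0]*depth,(v-K[1,2])/K[1,1]*depth,depth],-1)
    return (c-V[:3,3])@V[:3,:3]
def pose():
    s=sense();q=s["orientation"]
    return s,np.array(s["ee_pos"]),R.from_quat([q[1],q[2],q[3],q[0]])
E
python3 - <<'E'
from h import *
s,p,r=pose();print(s);print(r.as_matrix().round(3))
for c in("scene","top"):
    im,d=snapshot(c);cv2.imwrite(f"pics/{c}0.png",im[...,::-1]);W=world(c,d)
    np.savez(f"/tmp/{c}.npz",im=im,d=d,W=W)
    for n in["foot_left","foot_right","gauge","block","tray_green","tray_red","tin","bottle","brush"]:
        for o in silhouettes(c,n)[:4]:
            m=o["pixels"]&(d>0);w=W[m]
            if len(w)==0: continue
            top=w[w[:,2]>np.percentile(w[:,2],98)-.006]
            print(c,n,round(o["p"],2),o["rect"],"med",np.median(w,0).round(3),"lo",np.percentile(w,2,0).round(3),"hi",np.percentile(w,98,0).round(3),"topmid",((top.min(0)+top.max(0))/2).round(4),im[m].mean(0).round())
E
```

```text
{'time': 0.0, 'joints': array([-1.33287211e+00,  2.64720280e-01,  1.60534941e+00, -6.35402442e-06,
        1.27369820e+00, -3.68713831e-02]), 'joint_vel': array([-0.00164652, -0.00056463,  0.00047576, -0.00024425, -0.00111776,
       -0.00084884]), 'effort': array([-1.94340340e-03, -5.02109098e+01, -3.56881034e+01,  7.27637345e-02,
        2.92691222e-02, -1.74531838e-04]), 'ee_pos': array([ 0.18301093, -0.64898874,  0.23742344]), 'orientation': array([-1.08182052e-03,  9.90575049e-01,  1.36966747e-01, -1.12171581e-04]), 'force': array([-0.2563696 ,  0.07433858, -0.12844964]), 'wrist_torque': array([ 0.01992558,  0.01102472, -0.01914463]), 'grasp_force': 0.0, 'opening': 0.08807264708959368}
[[ 0.962  0.271 -0.001]
 [ 0.271 -0.962  0.002]
 [ 0.    -0.002 -1.   ]]
scene foot_left 0.91 [359.6, 179.8, 42.6, 61.0] med [0.511 0.102 0.09 ] lo [0.462 0.072 0.009] hi [0.526 0.135 0.098] topmid [0.4931 0.1044 0.0967] [108.  88.  49.]
scene foot_left 0.73 [347.1, 114.5, 50.2, 60.9] med [0.358 0.103 0.085] lo [0.309 0.065 0.008] hi [0.386 0.147 0.098] topmid [0.3445 0.1053 0.0967] [ 4. 82. 78.]

[... 3443 characters left out ...]
pmid [ 0.5271 -0.3036  0.0278] [176.  33.  28.]
top tin 0.63 [412.0, 107.7, 48.3, 50.1] med [ 0.72  -0.233  0.092] lo [ 0.696 -0.271  0.003] hi [ 0.763 -0.202  0.097] topmid [ 0.7337 -0.24    0.0951] [133. 133. 143.]
top tin 0.58 [234.4, 231.7, 39.1, 42.6] med [0.491 0.102 0.093] lo [0.46  0.07  0.022] hi [0.523 0.134 0.097] topmid [0.4932 0.1027 0.0951] [165. 139.  97.]
top bottle 0.61 [171.8, 115.4, 37.3, 51.6] med [0.689 0.219 0.103] lo [0.674 0.2   0.011] hi [0.719 0.247 0.16 ] topmid [0.7002 0.2265 0.1588] [135. 114.  84.]
top brush 0.61 [305.9, 65.2, 30.1, 97.9] med [ 0.755 -0.02   0.017] lo [ 0.684 -0.04   0.001] hi [0.874 0.007 0.022] topmid [ 0.7819 -0.0158  0.0202] [148. 135. 129.]
```

Run:
```python
from h import *
def rect(a):
    r=cv2.minAreaRect((a[:,:2]*1000).astype(np.float32));return np.array(r[0]).round(1),np.array(r[1]).round(1),round(r[2],1)
for c in("scene","top"):
    z=np.load(f"/tmp/{c}.npz");W=z["W"];ok=z["d"]>0
    def near(x,y,rad,lo,hi):
        m=ok&(np.hypot(W[...,0]-x,W[...,1]-y)<rad)&(W[...,2]>lo)&(W[...,2]<hi);return W[m]
    for n,x,y in(("L",.493,.103),("R",.488,-.109)):
        t=near(x,y,.06,.089,.11);print(c,n,rect(t),len(t),t[:,2].mean())
    t=near(.676,.068,.02,.134,.15);print(c,"gauge",rect(t),cv2.minEnclosingCircle((t[:,:2]*1000).astype(np.float32)),len(t))
    t=near(.676,.066,.075,.052,.067);print(c,"block/collar",rect(t))
    for n,x,y in(("G",.462,.313),("Rd",.527,-.303)):
        t=near(x,y,.14,.02,.036)
        print(c,n,rect(t))
im=np.load("/tmp/top.npz")["im"];s=np.load("/tmp/scene.npz")["im"]
a=cv2.resize(im[60:420,90:530],(800,600)[:2] if 0 else (733,600))
cv2.imwrite("pics/crop1.png",a[...,::-1])
b=cv2.resize(s[160:370,220:500],(800,600));cv2.imwrite("pics/crop2.png",b[...,::-1])
```

```text
scene L (array([493.2, 104.1]), array([67. , 64.7]), 3.2) 1029 0.09524129706135832
scene R (array([ 488.8, -108.3]), array([67.3, 64.4]), 18.0) 1053 0.09499680432276854
scene gauge (array([676.5,  68.4]), array([25. , 24.3]), 42.8) ((676.3117065429688, 68.53064727783203), 13.00008487701416) 208
scene block/collar (array([675.4,  69. ]), array([92.6, 92. ]), 21.7)
scene G (array([462.4, 314. ]), array([131.9, 223.7]), 84.9)
scene Rd (array([ 527. , -302.1]), array([223.3, 131.1]), 8.0)
top L (array([493. , 102.8]), array([64.7, 64.3]), 3.4) 1172 0.09403779781733787
top R (array([ 488.8, -110. ]), array([64.3, 64.4]), 18.0) 1177 0.09416483324115321
top gauge (array([675.6,  67.9]), array([25.4, 24. ]), 78.9) ((676.3528442382812, 67.75895690917969), 13.573851585388184) 166
top block/collar (array([676.5,  67.6]), array([92.5, 90.1]), 21.0)
top G (array([462.7, 312.3]), array([132. , 220.3]), 84.7)
top Rd (array([ 527.4, -303.4]), array([220.4, 131.9]), 8.1)
```

View pics/crop1.png

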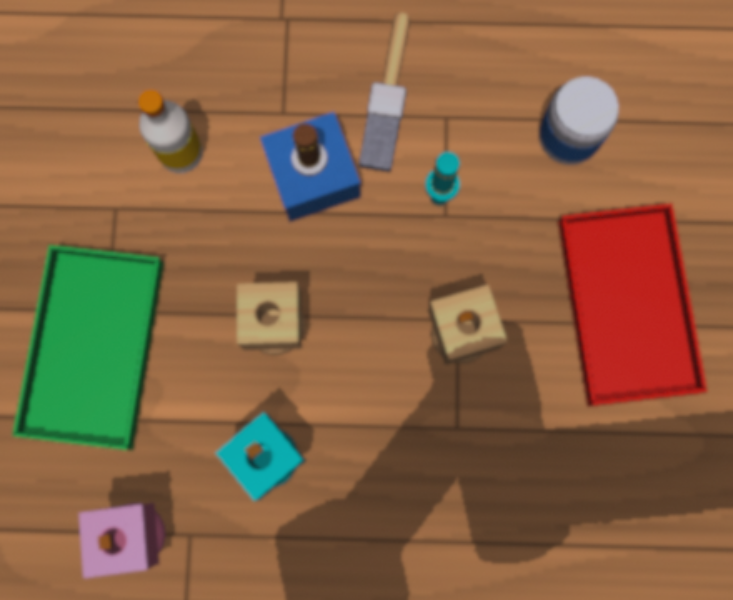

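View pics/crop2.png

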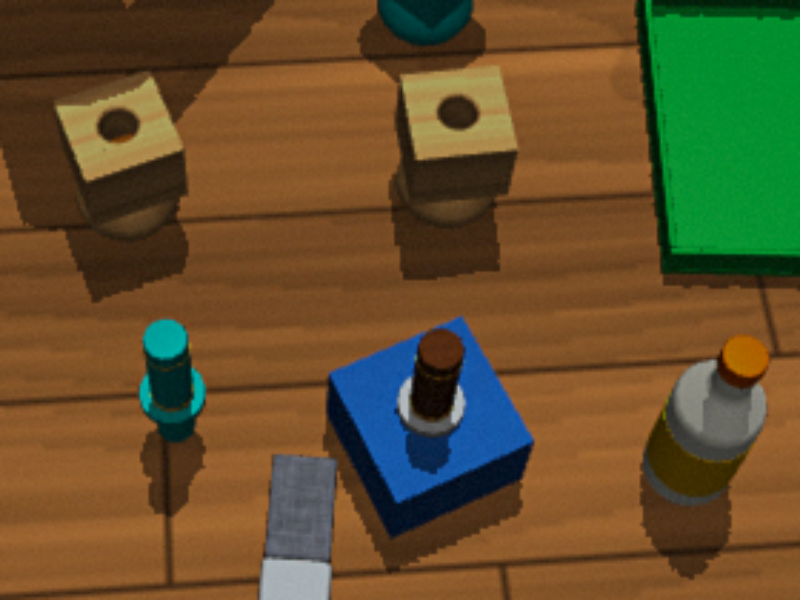

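The pictures match the detections. In crop 1 the trays are green (88,347) and red (633,305), the pale feet are left (268,314) and right (468,322), and the gauge is in the blue block (307,150). Look-alikes there are the turquoise gauge (443,178), the turquoise foot (260,455) and the pink foot (112,540). The dark-handled, steel-collared gauge in the blue block and the two pale feet are the ones meant.

Emit:
send_rows(
  rot=[
    [0,0,0.0915],
    [0,0,0.0915],
    [0,0,0.0915],
    [0,0,0],
    [0,0,0],
    [0,0,0],
    [0,0,0],
    [0,0,0],
    [0,0,0],
    [0,0,0],
  ],
  dp=[
    [0,0,0],
    [0,0,0],
    [0,0,0],
    [20,-30,0],
    [20,-30,0],
    [20,-30,0],
    [20,-30,0],
    [20,-30,0],
    [20,-30,0],
    [20,-30,0],
  ],
  fingers=[0,0,0,0,0,0,0,0,0,0],
  newtons=30,
)

```text
time: 1.83
ee_pos: [0.3237, -0.4382, 0.2389]
orientation: [0.0, 1.0, -0.0, 0.0]
force: [-0.1, -0.8, -0.8]
opening: 0.0882
grasp_force: 0.0
```

Emit:
send_rows(
  rot=[
    [0,0,0],
    [0,0,0],
    [0,0,0],
    [0,0,0],
    [0,0,0],
    [0,0,0],
    [0,0,0],
    [0,0,0],
    [0,0,0],
    [0,0,0],
  ],
  dp=[
    [22,-32,0],
    [22,-32,0],
    [22,-32,0],
    [22,-32,0],
    [22,-32,0],
    [22,-32,0],
    [22,-32,0],
    [22,-32,0],
    [22,-32,0],
    [22,-32,0],
  ],
  fingers=[0,0,0,0,0,0,0,0,0,0],
)

```text
time: 2.67
ee_pos: [0.5438, -0.1178, 0.2391]
orientation: [0.0, 1.0, 0.0, 0.0]
force: [0.6, 0.0, -0.1]
opening: 0.0879
grasp_force: 0.0
```

Emit:
send_rows(
  rot=[
    [0,0,0],
    [0,0,0],
    [0,0,0],
    [0,0,0],
    [0,0,0],
    [0,0,0],
    [0,0,0],
    [0,0,0],
    [0,0,0],
    [0,0,0],
  ],
  dp=[
    [22,-31,0],
    [22,-31,0],
    [22,-31,0],
    [22,-31,0],
    [22,-31,0],
    [22,-31,0],
    [0,0,0],
    [0,0,0],
    [0,0,0],
    [0,0,0],
  ],
  fingers=[0,0,0,0,0,0,0,0,0,0],
)

```text
time: 3.5
ee_pos: [0.6743, 0.0653, 0.2387]
orientation: [0.0, 1.0, -0.0, -0.0]
force: [-0.4, 0.2, -0.1]
opening: 0.0883
grasp_force: 0.0
```

Emit:
send_rows(
  rot=[
    [0,0,0],
    [0,0,0],
    [0,0,0],
    [0,0,0],
    [0,0,0],
    [0,0,0],
    [0,0,0],
    [0,0,0],
    [0,0,0],
    [0,0,0],
  ],
  dp=[
    [2,-3,9],
    [0,0,20],
    [0,0,20],
    [0,0,25],
    [0,0,25],
    [0,0,25],
    [0,0,15],
    [0,0,10],
    [0,0,0],
    [0,0,0],
  ],
  fingers=[0,0,0,0,0,0,0,0,60,110],
  newtons=40,
)

```text
time: 4.33
ee_pos: [0.677, 0.0691, 0.0899]
orientation: [0.0, 1.0, -0.0, -0.0]
force: [0.3, -0.3, -0.2]
opening: 0.0771
grasp_force: 0.0
```

Emit:
send_rows(
  rot=[
    [0,0,0],
    [0,0,0],
    [0,0,0],
    [0,0,0],
    [0,0,0],
    [0,0,0],
    [0,0,0],
    [0,0,0],
    [0,0,0],
    [0,0,0],
  ],
  dp=[
    [0,0,0],
    [0,0,0],
    [0,0,0],
    [0,0,0],
    [0,0,0],
    [0,0,0],
    [0,0,0],
    [0,0,0],
    [0,0,0],
    [0,0,0],
  ],
  fingers=[140,160,175,190,210,220,220,220,220,220],
)

```text
time: 5.17
ee_pos: [0.677, 0.0692, 0.0898]
orientation: [0.0, 1.0, 0.0, 0.0]
force: [-0.1, -1.8, 1.3]
opening: 0.0251
grasp_force: 40.0
```

Emit:
send_rows(
  rot=[
    [0,0,0],
    [0,0,0],
    [0,0,0],
    [0,0,0],
    [0,0,0],
    [0,0,0],
    [0,0,0],
    [0,0,0],
    [0,0,0],
    [0,0,0],
  ],
  dp=[
    [0,0,-10],
    [0,0,-20],
    [0,0,-20],
    [0,0,-20],
    [0,0,-20],
    [0,0,-18],
    [-10,-2,0],
    [-24,-5,0],
    [-24,-5,0],
    [-24,-5,0],
  ],
  fingers=[220,220,220,220,220,220,220,220,220,220],
)

```text
time: 6.0
ee_pos: [0.5922, 0.0868, 0.196]
orientation: [-0.0, 1.0, 0.0, -0.002]
force: [0.3, 0.3, -2.2]
opening: 0.025
grasp_force: 40.0
```

Emit:
send_rows(
  rot=[
    [0,0,0],
    [0,0,0],
    [0,0,0],
    [0,0,0],
    [0,0,0],
    [0,0,0],
    [0,0,0],
    [0,0,0],
    [0,0,0],
    [0,0,0],
  ],
  dp=[
    [-24,-4,0],
    [-24,-4,0],
    [-24,-4,0],
    [-20,-3,0],
    [-10,-2,0],
    [0,0,0],
    [0,0,0],
    [0,0,0],
    [0,0,0],
    [0,0,0],
  ],
  fingers=[220,220,220,220,220,220,220,220,220,220],
)

```text
time: 6.83
ee_pos: [0.4939, 0.1033, 0.1977]
orientation: [-0.0, 1.0, -0.0, 0.0]
force: [-0.9, -0.1, -2.9]
opening: 0.0254
grasp_force: 40.0
```

```bash
cat >> h.py <<'E'
def gaugefit(tag, zt):
    """points of steel nose/collar below the fingers, both cameras; zt=TCP z"""
    s,p,r=pose();print("tcp",p.round(4),"F",s["force"].round(1),"open",round(s["opening"],4))
    for c in("scene","top"):
        im,d=snapshot(c);W=world(c,d);cv2.imwrite(f"pics/{tag}_{c}.png",im[...,::-1])
        for o in silhouettes(c,"gauge")[:2]:
            m=o["pixels"]&(d>0);w=W[m];w=w[np.hypot(w[:,0]-p[0],w[:,1]-p[1])<.05]
            if len(w)<20: continue
            print(c,round(o["p"],2),o["rect"],len(w),"z",np.percentile(w[:,2],[2,98]).round(4))
            V=np.array(camera_params(c)["view"]);cp=-V[:3,:3].T@V[:3,3]
            for lo in np.arange(-.08,.0,.008):
                q=w[(w[:,2]-p[2]>lo)&(w[:,2]-p[2]<lo+.008)]
                if len(q)>5: print("  dz",lo.round(3),len(q),"x",np.percentile(q[:,0]-p[0],[3,97]).round(4),"y",np.percentile(q[:,1]-p[1],[3,97]).round(4))
E
python3 -c "
from h import *
gaugefit('g1',0)
for c in('scene','top'):
    V=np.array(camera_params(c)['view']);print(c,(-V[:3,:3].T@V[:3,3]).round(3))
a=cv2.imread('pics/g1_scene.png');cv2.imwrite('pics/g1c.png',cv2.resize(a[120:300,270:470],(660,594)))
"
```

```text
tcp [0.4939 0.1033 0.1977] F [-0.9 -0.1 -2.9] open 0.0254
scene 0.62 [374.2, 139.4, 22.5, 56.1] 778 z [0.1257 0.2489]
  dz -0.072 29 x [0.0008 0.0106] y [-0.0095  0.0113]
  dz -0.064 31 x [0.0022 0.0117] y [-0.0099  0.0125]
  dz -0.056 41 x [-0.0023  0.0119] y [-0.0102  0.0106]
  dz -0.048 28 x [0.0028 0.0119] y [-0.0098  0.009 ]
  dz -0.032 39 x [-0.0016  0.0184] y [-0.0177  0.0182]
  dz -0.024 173 x [-0.0057  0.0183] y [-0.0166  0.0194]
  dz -0.016 41 x [0.0027 0.0124] y [-0.0107  0.0117]
  dz -0.008 39 x [0.0032 0.0126] y [-0.0085  0.0135]
top 0.45 [236.2, 245.3, 8.7, 6.1] 63 z [0.0932 0.1957]
  dz -0.032 9 x [-0.0205 -0.0111] y [0.0004 0.0154]
  dz -0.024 44 x [-0.0197 -0.0101] y [0.0006 0.0141]
scene [ 1.074 -0.048  0.983]
top [ 0.334 -0.01   1.042]
```

View pics/g1c.png

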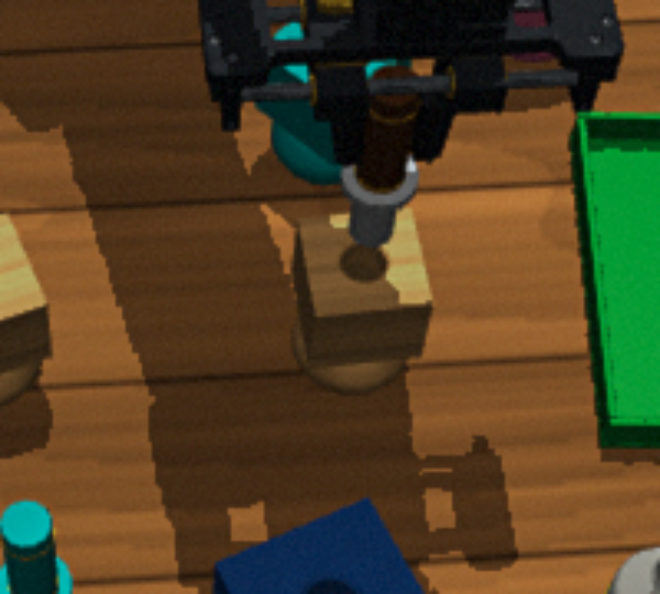

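The crop shows the gauge hanging upright, with its nose (372,230) just behind the bore mouth (363,264) of the left foot. That agrees with the computed alignment, so I'll lower it with a light grip that acts as a force limiter.

Emit:
send_rows(
  rot=[
    [0,0,0],
    [0,0,0],
    [0,0,0],
    [0,0,0],
    [0,0,0],
    [0,0,0],
    [0,0,0],
    [0,0,0],
    [0,0,0],
    [0,0,0],
  ],
  dp=[
    [0,0,4],
    [0,0,5],
    [0,0,5],
    [0,0,5],
    [0,0,4],
    [0,0,2],
    [0,0,1.5],
    [0,0,1.5],
    [0,0,1.5],
    [0,0,0.5],
  ],
  fingers=[220,220,220,220,220,220,220,220,220,220],
  newtons=15,
)

```text
time: 7.87
ee_pos: [0.493, 0.1034, 0.1676]
orientation: [-0.0, 1.0, 0.0, 0.0]
force: [-0.3, 0.3, -3.0]
opening: 0.0254
grasp_force: 15.0
```

Emit:
send_rows(
  rot=[
    [0,0,0],
    [0,0,0],
    [0,0,0],
    [0,0,0],
    [0,0,0],
    [0,0,0],
    [0,0,0],
    [0,0,0],
    [0,0,0],
    [0,0,0],
  ],
  dp=[
    [0,0,1],
    [0,0,1],
    [0,0,1],
    [0,0,1],
    [0,0,1],
    [0,0,1],
    [0,0,1],
    [0,0,1],
    [0,0,0],
    [0,0,0],
  ],
  fingers=[220,220,220,220,220,220,220,220,220,220],
)

```text
time: 8.7
ee_pos: [0.493, 0.1034, 0.1596]
orientation: [0.0, 1.0, 0.0, 0.0]
force: [1.5, 0.0, -3.3]
opening: 0.0255
grasp_force: 15.0
```

Emit:
send_rows(
  rot=[
    [0,0,0],
    [0,0,0],
    [0,0,0],
    [0,0,0],
    [0,0,0],
    [0,0,0],
    [0,0,0],
    [0,0,0],
    [0,0,0],
    [0,0,0],
  ],
  dp=[
    [0,0,1],
    [0,0,1],
    [0,0,1],
    [0,0,1],
    [0,0,1],
    [0,0,1],
    [0,0,1],
    [0,0,1],
    [0,0,1],
    [0,0,1],
  ],
  fingers=[220,220,220,220,220,220,220,220,220,220],
)

```text
time: 9.53
ee_pos: [0.493, 0.1034, 0.1497]
orientation: [0.0, 1.0, 0.0, 0.0]
force: [0.6, 0.2, -2.3]
opening: 0.0258
grasp_force: 15.0
```

Emit:
send_rows(
  rot=[
    [0,0,0],
    [0,0,0],
    [0,0,0],
    [0,0,0],
    [0,0,0],
    [0,0,0],
    [0,0,0],
    [0,0,0],
    [0,0,0],
    [0,0,0],
  ],
  dp=[
    [0,0,1],
    [0,0,1],
    [0,0,1],
    [0,0,1],
    [0,0,1],
    [0,0,1],
    [0,0,1],
    [0,0,1],
    [0,0,1],
    [0,0,1],
  ],
  fingers=[220,220,220,220,220,220,220,220,220,220],
)

```text
time: 10.37
ee_pos: [0.493, 0.1034, 0.1396]
orientation: [-0.0, 1.0, 0.0, 0.0]
force: [1.4, 0.1, -2.5]
opening: 0.0259
grasp_force: 15.0
```

Emit:
send_rows(
  rot=[
    [0,0,0],
    [0,0,0],
    [0,0,0],
    [0,0,0],
    [0,0,0],
    [0,0,0],
    [0,0,0],
    [0,0,0],
    [0,0,0],
    [0,0,0],
  ],
  dp=[
    [0,0,1],
    [0,0,1],
    [0,0,1],
    [0,0,1],
    [0,0,1],
    [0,0,1],
    [0,0,1],
    [0,0,1],
    [0,0,1],
    [0,0,1],
  ],
  fingers=[220,220,220,220,220,220,220,220,220,220],
)

```text
time: 11.2
ee_pos: [0.493, 0.1034, 0.1296]
orientation: [0.0, 1.0, 0.0, 0.0]
force: [0.7, -0.3, -1.4]
opening: 0.0259
grasp_force: 15.0
```

Still free, with about 5 mm to home. I'll continue in small steps.

Emit:
send_rows(
  rot=[
    [0,0,0],
    [0,0,0],
    [0,0,0],
    [0,0,0],
    [0,0,0],
    [0,0,0],
    [0,0,0],
    [0,0,0],
    [0,0,0],
    [0,0,0],
  ],
  dp=[
    [0,0,0.5],
    [0,0,0.5],
    [0,0,0.5],
    [0,0,0.5],
    [0,0,0.5],
    [0,0,0.5],
    [0,0,0.5],
    [0,0,0.5],
    [0,0,0.5],
    [0,0,0.5],
  ],
  fingers=[220,220,220,220,220,220,220,220,220,220],
)

```text
time: 12.03
ee_pos: [0.493, 0.1034, 0.1247]
orientation: [-0.0, 1.0, 0.0, 0.0]
force: [1.4, -1.3, 1.8]
opening: 0.0256
grasp_force: 15.0
```

Emit:
send_rows(
  rot=[
    [0,0,0],
    [0,0,0],
    [0,0,0],
    [0,0,0],
    [0,0,0],
    [0,0,0],
    [0,0,0],
    [0,0,0],
    [0,0,0],
    [0,0,0],
  ],
  dp=[
    [0,0,0.2],
    [0,0,0.2],
    [0,0,0.2],
    [0,0,0.2],
    [0,0,0],
    [0,0,0],
    [0,0,0],
    [0,0,0],
    [0,0,0],
    [0,0,0],
  ],
  fingers=[220,220,220,220,220,220,220,220,220,220],
)

```text
time: 12.87
ee_pos: [0.4933, 0.1034, 0.1247]
orientation: [-0.0, 1.0, 0.0, 0.0]
force: [-0.5, -1.2, 5.3]
opening: 0.0255
grasp_force: 15.0
```

```bash
python3 -c "
from h import *
gaugefit('g2',0)
a=cv2.imread('pics/g2_scene.png');cv2.imwrite('pics/g2c.png',cv2.resize(a[150:250,330:430],(600,600)))
"
```

```text
tcp [0.4933 0.1034 0.1247] F [-0.5 -1.2  5.3] open 0.0255
scene 0.79 [368.8, 163.3, 19.7, 46.3] 557 z [0.0966 0.1765]
  dz -0.032 41 x [0.0016 0.0191] y [-0.0175  0.009 ]
  dz -0.024 150 x [-0.0049  0.018 ] y [-0.0167  0.0192]
  dz -0.016 33 x [0.0038 0.012 ] y [-0.0099  0.0107]
  dz -0.008 38 x [0.0054 0.0129] y [-0.0093  0.0116]
top 0.62 [245.5, 254.8, 7.8, 5.8] 29 z [0.0993 0.1108]
  dz -0.024 22 x [-0.0196 -0.0139] y [-0.0025  0.0087]
```

View pics/g2c.png

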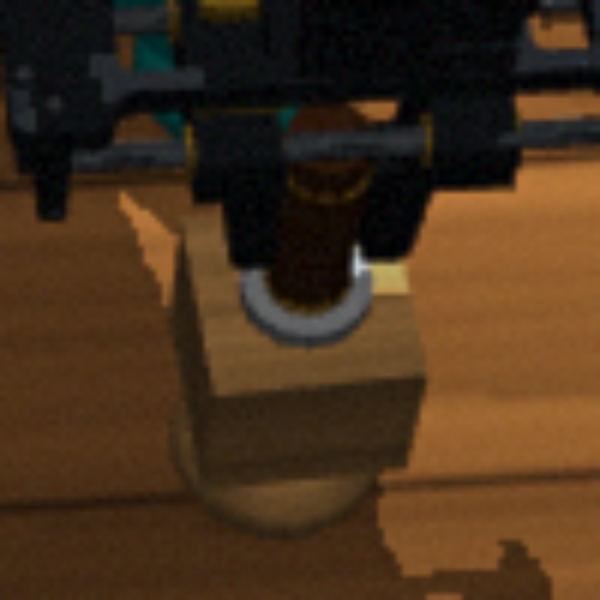

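The crop shows the collar (306,305) resting flat on the wood, and the TCP is at its home height with the force rising. The left foot is clear, so it goes to green. Next I pull the gauge out and go to the right foot.

Emit:
send_rows(
  rot=[
    [0,0,0],
    [0,0,0],
    [0,0,0],
    [0,0,0],
    [0,0,0],
    [0,0,0],
    [0,0,0],
    [0,0,0],
    [0,0,0],
    [0,0,0],
  ],
  dp=[
    [0,0,-1],
    [0,0,-4],
    [0,0,-8],
    [0,0,-10],
    [0,0,-10],
    [0,0,-10],
    [0,0,-10],
    [0,0,-10],
    [0,0,-8],
    [0,0,-2],
  ],
  fingers=[220,220,220,220,220,220,220,220,220,220],
  newtons=40,
)

```text
time: 13.9
ee_pos: [0.4939, 0.1037, 0.1992]
orientation: [-0.0, 1.0, 0.0, 0.002]
force: [0.5, 0.4, -3.7]
opening: 0.0248
grasp_force: 40.0
```

Emit:
send_rows(
  rot=[
    [0,0,0],
    [0,0,0],
    [0,0,0],
    [0,0,0],
    [0,0,0],
    [0,0,0],
    [0,0,0],
    [0,0,0],
    [0,0,0],
    [0,0,0],
  ],
  dp=[
    [-0.5,12,0],
    [-0.5,24,0],
    [-0.5,28,0],
    [-0.5,28,0],
    [-0.5,28,0],
    [-0.5,28,0],
    [-0.5,28,0],
    [-0.5,24,0],
    [-0.5,12,0],
    [0,0,0],
  ],
  fingers=[220,220,220,220,220,220,220,220,220,220],
)

```text
time: 14.73
ee_pos: [0.4877, -0.1111, 0.1963]
orientation: [0.0, 1.0, -0.001, -0.001]
force: [-0.1, -0.2, -2.2]
opening: 0.0254
grasp_force: 40.0
```

Run:
```python
from h import *
gaugefit('g3',0)
for c in("scene","top"):
    im,d=snapshot(c);W=world(c,d)
    for n,x,y in(("L",.493,.103),("R",.488,-.109)):
        m=(d>0)&(np.hypot(W[...,0]-x,W[...,1]-y)<.055)&(W[...,2]>.089)&(W[...,2]<.103)
        t=W[m];r=cv2.minAreaRect((t[:,:2]*1000).astype(np.float32));print(c,n,len(t),r)
```

```text
tcp [ 0.4877 -0.1111  0.1963] F [-0.1 -0.2 -2.2] open 0.0254
scene 0.89 [247.2, 143.6, 16.4, 53.8] 820 z [0.1271 0.2477]
  dz -0.072 32 x [0.0018 0.0104] y [-0.0088  0.0125]
  dz -0.064 36 x [-0.0001  0.0106] y [-0.0096  0.0132]
  dz -0.056 34 x [0.0015 0.0115] y [-0.0088  0.0118]
  dz -0.048 27 x [0.0044 0.0109] y [-0.0069  0.0111]
  dz -0.032 38 x [0.0025 0.0187] y [-0.0144  0.0201]
  dz -0.024 178 x [-0.0055  0.0173] y [-0.0167  0.0193]
  dz -0.016 47 x [0.0028 0.0129] y [-0.0097  0.0133]
  dz -0.008 43 x [0.0023 0.012 ] y [-0.0105  0.0122]
scene L 1034 ((492.5417785644531, 104.48397827148438), (67.33279418945312, 65.09185028076172), 3.6586592197418213)
scene R 919 ((488.4026794433594, -108.34747314453125), (66.85067749023438, 64.38539123535156), 18.140972137451172)
top L 1181 ((492.84332275390625, 102.72154998779297), (64.47892761230469, 63.93662643432617), 3.1817634105682373)
top R 532 ((474.0662536621094, -114.95649719238281), (33.67581558227539, 64.78236389160156), 17.800495147705078)
```

Emit:
send_rows(
  rot=[
    [0,0,0],
    [0,0,0],
    [0,0,0],
    [0,0,0],
    [0,0,0],
    [0,0,0],
    [0,0,0],
    [0,0,0],
    [0,0,0],
    [0,0,0],
  ],
  dp=[
    [0.5,-1,4],
    [0.3,-0.8,6],
    [0,0,6],
    [0,0,4],
    [0,0,2],
    [0,0,1],
    [0,0,1],
    [0,0,1],
    [0,0,1],
    [0,0,1],
  ],
  fingers=[220,220,220,220,220,220,220,220,220,220],
  newtons=15,
)

```text
time: 15.87
ee_pos: [0.4895, -0.1069, 0.1701]
orientation: [0.0, 1.0, 0.0, 0.0]
force: [-1.2, 0.4, -2.7]
opening: 0.0253
grasp_force: 15.0
```

Emit:
send_rows(
  rot=[
    [0,0,0],
    [0,0,0],
    [0,0,0],
    [0,0,0],
    [0,0,0],
    [0,0,0],
    [0,0,0],
    [0,0,0],
    [0,0,0],
    [0,0,0],
  ],
  dp=[
    [-0.4,1.2,0],
    [-0.4,1.2,0],
    [0,0,0],
    [0,0,0.5],
    [0,0,0.5],
    [0,0,0.5],
    [0,0,0.5],
    [0,0,0.5],
    [0,0,0.5],
    [0,0,0.5],
  ],
  fingers=[220,220,220,220,220,220,220,220,220,220],
)

```text
time: 16.7
ee_pos: [0.4888, -0.1093, 0.1666]
orientation: [0.0, 1.0, 0.0, 0.0]
force: [0.3, -0.3, -2.5]
opening: 0.0258
grasp_force: 15.0
```

Emit:
send_rows(
  rot=[
    [0,0,0],
    [0,0,0],
    [0,0,0],
    [0,0,0],
    [0,0,0],
    [0,0,0],
    [0,0,0],
    [0,0,0],
    [0,0,0],
    [0,0,0],
  ],
  dp=[
    [0,0,0.7],
    [0,0,0.7],
    [0,0,0.7],
    [0,0,0.7],
    [0,0,0.7],
    [0,0,0.7],
    [0,0,0.7],
    [0,0,0.7],
    [0,0,0.7],
    [0,0,0.7],
  ],
  fingers=[220,220,220,220,220,220,220,220,220,220],
)

```text
time: 17.53
ee_pos: [0.4892, -0.1094, 0.1609]
orientation: [0.0, 1.0, 0.0, 0.001]
force: [-1.5, -1.0, 8.7]
opening: 0.0257
grasp_force: 15.0
```

Emit:
send_rows(
  rot=[
    [0,0,0],
    [0,0,0],
    [0,0,0],
    [0,0,0],
    [0,0,0],
    [0,0,0],
    [0,0,0],
    [0,0,0],
    [0,0,0],
    [0,0,0],
  ],
  dp=[
    [0,0,-1.5],
    [0,0,-1.5],
    [-0.4,0.4,0],
    [0,0,0],
    [0,0,0.4],
    [0,0,0.4],
    [0,0,0.4],
    [0,0,0.4],
    [0,0,0.4],
    [0,0,0.4],
  ],
  fingers=[220,220,220,220,220,220,220,220,220,220],
)

```text
time: 18.37
ee_pos: [0.4887, -0.1097, 0.1609]
orientation: [0.0, 1.0, 0.0, 0.001]
force: [0.5, 1.4, 5.4]
opening: 0.0255
grasp_force: 15.0
```

```bash
python3 -c "
from h import *
gaugefit('g4',0)
a=cv2.imread('pics/g4_scene.png');cv2.imwrite('pics/g4c.png',cv2.resize(a[150:250,215:315],(600,600)))
"
```

```text
tcp [ 0.4887 -0.1097  0.1609] F [0.5 1.4 5.4] open 0.0255
scene 0.95 [247.1, 156.7, 21.0, 55.2] 767 z [0.0935 0.2134]
  dz -0.072 42 x [-0.0105  0.0138] y [-0.0111  0.0136]
  dz -0.064 29 x [0.0008 0.0104] y [-0.0086  0.0128]
  dz -0.056 38 x [0.0014 0.0116] y [-0.0093  0.0127]
  dz -0.048 21 x [0.0047 0.0114] y [-0.0056  0.0117]
  dz -0.032 42 x [-0.0017  0.0182] y [-0.0154  0.02  ]
  dz -0.024 157 x [-0.0054  0.0179] y [-0.0156  0.0194]
  dz -0.016 41 x [0.001  0.0132] y [-0.0095  0.0138]
  dz -0.008 43 x [0.0037 0.0118] y [-0.0099  0.0133]
top 0.43 [371.6, 255.3, 10.1, 6.4] 58 z [0.1364 0.1517]
  dz -0.024 46 x [-0.0198 -0.0128] y [-0.0092  0.0074]
  dz -0.016 7 x [-0.0135 -0.0125] y [-0.0047  0.0045]
```

View pics/g4c.png

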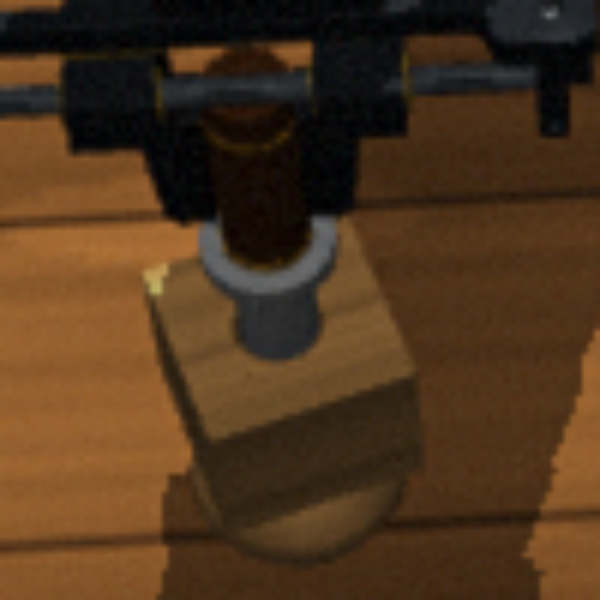

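The crop shows the nose (278,320) deep in the bore and upright, with the collar (268,255) well above the wood. It stopped at the same depth from two lateral positions, about 36 mm short, so the right foot is blocked and goes to red. I'll return the gauge now.

Emit:
send_rows(
  rot=[
    [0,0,0],
    [0,0,0],
    [0,0,0],
    [0,0,0],
    [0,0,0],
    [0,0,0],
    [0,0,0],
    [0,0,0],
    [0,0,0],
    [0,0,0],
  ],
  dp=[
    [0,0,-1],
    [0,0,-4],
    [0,0,-8],
    [0,0,-10],
    [0,0,-10],
    [0,0,-6],
    [8,-8,0],
    [20,-19,0],
    [25,-24,0],
    [25,-24,0],
  ],
  fingers=[220,220,220,220,220,220,220,220,220,220],
  newtons=40,
)

```text
time: 19.4
ee_pos: [0.567, -0.0334, 0.1992]
orientation: [-0.0, 1.0, -0.001, 0.0]
force: [0.7, -1.1, -3.4]
opening: 0.0247
grasp_force: 40.0
```

Emit:
send_rows(
  rot=[
    [0,0,0],
    [0,0,0],
    [0,0,0],
    [0,0,0],
    [0,0,0],
    [0,0,0],
    [0,0,0],
    [0,0,0],
    [0,0,0],
    [0,0,0],
  ],
  dp=[
    [25,-24,0],
    [25,-24,0],
    [25,-24,0],
    [20,-18,0],
    [10,-10,0],
    [5,-3,0],
    [0,0,10],
    [0,0,10],
    [0,0,0],
    [0,0,0],
  ],
  fingers=[220,220,220,220,220,220,220,220,220,220],
)

```text
time: 20.23
ee_pos: [0.6739, 0.0675, 0.1768]
orientation: [0.0, 1.0, -0.0, -0.002]
force: [1.1, 0.4, -3.6]
opening: 0.0253
grasp_force: 40.0
```

Emit:
send_rows(
  rot=[
    [0,0,0],
    [0,0,0],
    [0,0,0],
    [0,0,0],
    [0,0,0],
    [0,0,0],
    [0,0,0],
    [0,0,0],
    [0,0,0],
    [0,0,0],
  ],
  dp=[
    [0,0,8],
    [0,0,8],
    [0,0,8],
    [0,0,5],
    [0,0,3],
    [0,0,0],
    [0,0,0],
    [0,0,0],
    [0,0,0],
    [0,0,0],
  ],
  fingers=[220,220,220,220,220,220,220,220,220,220],
)

```text
time: 21.07
ee_pos: [0.6764, 0.0686, 0.1476]
orientation: [-0.0, 1.0, 0.0, 0.001]
force: [0.5, 0.3, -1.6]
opening: 0.0253
grasp_force: 40.0
```

Emit:
send_rows(
  rot=[
    [0,0,0],
    [0,0,0],
    [0,0,0],
    [0,0,0],
    [0,0,0],
    [0,0,0],
    [0,0,0],
    [0,0,0],
    [0,0,0],
    [0,0,0],
  ],
  dp=[
    [0,0,3],
    [0,0,3],
    [0,0,3],
    [0,0,2],
    [0,0,2],
    [0,0,2],
    [0,0,2],
    [0,0,2],
    [0,0,2],
    [0,0,1],
  ],
  fingers=[220,220,220,220,220,220,220,220,220,220],
  newtons=15,
)

```text
time: 21.9
ee_pos: [0.6759, 0.0684, 0.1246]
orientation: [0.0, 1.0, 0.0, -0.0]
force: [0.3, 0.4, -2.6]
opening: 0.0256
grasp_force: 15.0
```

Emit:
send_rows(
  rot=[
    [0,0,0],
    [0,0,0],
    [0,0,0],
    [0,0,0],
    [0,0,0],
    [0,0,0],
    [0,0,0],
    [0,0,0],
    [0,0,0],
    [0,0,0],
  ],
  dp=[
    [0,0,4],
    [0,0,4],
    [0,0,4],
    [0,0,4],
    [0,0,4],
    [0,0,4],
    [0,0,4],
    [0,0,2],
    [0,0,1.5],
    [0,0,1],
  ],
  fingers=[220,220,220,220,220,220,220,220,220,220],
)

```text
time: 22.73
ee_pos: [0.676, 0.0685, 0.0922]
orientation: [0.0, 1.0, 0.0, -0.0]
force: [-0.2, 0.1, -3.0]
opening: 0.0255
grasp_force: 15.0
```

Emit:
send_rows(
  rot=[
    [0,0,0],
    [0,0,0],
    [0,0,0],
    [0,0,0],
    [0,0,0],
    [0,0,0],
    [0,0,0],
    [0,0,0],
    [0,0,0],
    [0,0,0],
  ],
  dp=[
    [0,0,0.5],
    [0,0,0.5],
    [0,0,0.5],
    [0,0,0.5],
    [0,0,0.4],
    [0,0,0],
    [0,0,0],
    [0,0,0],
    [0,0,0],
    [0,0,0],
  ],
  fingers=[220,220,220,220,220,220,220,220,220,220],
)

```text
time: 23.57
ee_pos: [0.6761, 0.0685, 0.0902]
orientation: [-0.0, 1.0, 0.0, 0.0]
force: [-0.3, -0.5, -2.6]
opening: 0.0256
grasp_force: 15.0
```

Emit:
send_rows(
  rot=[
    [0,0,0],
    [0,0,0],
    [0,0,0],
    [0,0,0],
    [0,0,0],
    [0,0,0],
    [0,0,0],
    [0,0,0],
    [0,0,0],
    [0,0,0],
  ],
  dp=[
    [0,0,0.3],
    [0,0,0.3],
    [0,0,0],
    [0,0,0],
    [0,0,0],
    [0,0,0],
    [0,0,0],
    [0,0,0],
    [0,0,0],
    [0,0,0],
  ],
  fingers=[220,220,220,220,170,150,110,60,0,0],
)

```text
time: 24.4
ee_pos: [0.6762, 0.0685, 0.0896]
orientation: [-0.0, 1.0, 0.0, 0.0]
force: [-0.5, 0.0, -0.2]
opening: 0.0605
grasp_force: 0.0
```

Emit:
send_rows(
  rot=[
    [0,0,0],
    [0,0,0],
    [0,0,0],
    [0,0,0],
    [0,0,0],
    [0,0,0],
    [0,0,0],
    [0,0,0],
    [0,0,0],
    [0,0,0],
  ],
  dp=[
    [0,0,0],
    [0,0,-8],
    [0,0,-15],
    [0,0,-20],
    [0,0,-20],
    [0,0,-12],
    [-8,-1,0],
    [-25,-5,0],
    [-30,-6,0],
    [-30,-6,0],
  ],
  fingers=[0,0,0,0,0,0,0,0,0,0],
)

```text
time: 25.23
ee_pos: [0.5812, 0.0864, 0.1637]
orientation: [0.0, 1.0, -0.0, -0.001]
force: [-0.9, 0.2, 0.9]
opening: 0.0883
grasp_force: 0.0
```

Emit:
send_rows(
  rot=[
    [0,0,0],
    [0,0,0],
    [0,0,0],
    [0,0,0],
    [0,0,0],
    [0,0,-0.058],
    [0,0,0],
    [0,0,0],
    [0,0,0],
    [0,0,0],
  ],
  dp=[
    [-30,-6,0],
    [-30,-6,0],
    [-20,-3,0],
    [-10,-2,0],
    [0,0,0],
    [0,0,0],
    [0,0,0],
    [0,0,0],
    [0,0,0],
    [0,0,0],
  ],
  fingers=[0,0,0,0,0,0,0,0,0,0],
)

```text
time: 26.07
ee_pos: [0.4937, 0.1033, 0.1644]
orientation: [0.0, 1.0, 0.029, -0.0]
force: [-0.1, -0.1, 0.3]
opening: 0.0884
grasp_force: 0.0
```

Run:
```python
from h import *
s,p,r=pose();print(p,r.as_matrix()[:2,0])
for c in("scene","top"):
    im,d=snapshot(c);W=world(c,d);cv2.imwrite(f"pics/b_{c}.png",im[...,::-1])
    m=(d>0)&(np.hypot(W[...,0]-.676,W[...,1]-.068)<.03)&(W[...,2]>.066)
    t=W[m];print(c,"z hi",np.percentile(t[:,2],[5,30,98]).round(4)); q=t[t[:,2]>.134];print(((q.max(0)+q.min(0))/2).round(4))
    for n,x,y in(("L",.493,.103),("R",.488,-.109)):
        m=(d>0)&(np.hypot(W[...,0]-x,W[...,1]-y)<.055)&(W[...,2]>.089)&(W[...,2]<.103)
        t=W[m];print(c,n,len(t),cv2.minAreaRect((t[:,:2]*1000).astype(np.float32)))
```

```text
[0.49366717 0.10326663 0.16439222] [0.99837287 0.05702282]
scene z hi [0.0672 0.0771 0.1425]
[0.6751 0.0696 0.1398]
scene L 1036 ((493.0611877441406, 104.25730895996094), (67.32571411132812, 64.58462524414062), 2.9181675910949707)
scene R 1046 ((488.3873291015625, -108.34520721435547), (68.03876495361328, 64.64550018310547), 17.517139434814453)
top z hi [0.067  0.0888 0.1413]
[0.6754 0.0688 0.1386]
top L 287 ((487.44952392578125, 99.43986511230469), (40.62486267089844, 84.57979583740234), 30.430500030517578)
top R 1180 ((488.72076416015625, -109.97199249267578), (64.50609588623047, 64.57090759277344), 18.022329330444336)
```

Emit:
send_rows(
  rot=[
    [0,0,0],
    [0,0,0],
    [0,0,0],
    [0,0,0],
    [0,0,0],
    [0,0,0],
    [0,0,0],
    [0,0,0],
    [0,0,0],
    [0,0,0],
  ],
  dp=[
    [0,0,10],
    [0,0,20],
    [0,0,20],
    [0,0,20],
    [0,0,18],
    [0,0,13],
    [0,0,8],
    [0,0,2],
    [0,0,0],
    [0,0,0],
  ],
  fingers=[0,0,0,0,0,0,0,0,20,40],
  newtons=25,
)

```text
time: 27.0
ee_pos: [0.4936, 0.1035, 0.054]
orientation: [-0.0, 1.0, 0.029, 0.0]
force: [-0.9, -0.5, 0.5]
opening: 0.0767
grasp_force: 0.0
```

Emit:
send_rows(
  rot=[
    [0,0,0],
    [0,0,0],
    [0,0,0],
    [0,0,0],
    [0,0,0],
    [0,0,0],
    [0,0,0],
    [0,0,0],
    [0,0,0],
    [0,0,0],
  ],
  dp=[
    [0,0,0],
    [0,0,0],
    [0,0,0],
    [0,0,0],
    [0,0,0],
    [0,0,0],
    [0,0,0],
    [0,0,0],
    [0,0,-5],
    [0,0,-10],
  ],
  fingers=[50,60,70,80,100,110,110,110,110,110],
)

```text
time: 27.83
ee_pos: [0.4905, 0.1033, 0.0668]
orientation: [0.0, 1.0, 0.029, -0.003]
force: [-0.1, -0.6, -4.2]
opening: 0.0641
grasp_force: 25.0
```

Emit:
send_rows(
  rot=[
    [0,0,0],
    [0,0,0],
    [0,0,0],
    [0,0,0],
    [0,0,0],
    [0,0,0],
    [0,0,0],
    [0,0,0],
    [0,0,0],
    [0,0,0],
  ],
  dp=[
    [0,0,-15],
    [0,0,-18],
    [0,0,-12],
    [-1,-12,0],
    [-2,-22,0],
    [-2,-26,0],
    [-2,-26,0],
    [-2,-26,0],
    [-2,-26,0],
    [-2,-26,0],
  ],
  fingers=[110,110,110,110,110,110,110,110,110,110],
)

```text
time: 28.67
ee_pos: [0.469, 0.268, 0.1126]
orientation: [0.0, 1.0, 0.029, -0.001]
force: [0.9, -1.1, -4.4]
opening: 0.0641
grasp_force: 25.0
```

Emit:
send_rows(
  rot=[
    [0,0,0],
    [0,0,0],
    [0,0,0],
    [0,0,0],
    [0,0,0],
    [0,0,0],
    [0,0,0],
    [0,0,0],
    [0,0,0],
    [0,0,0],
  ],
  dp=[
    [-3,-22,0],
    [-3,-15,0],
    [-1,-8,0],
    [0,-3,0],
    [0,0,0],
    [0,0,5],
    [0,0,10],
    [0,0,10],
    [0,0,5],
    [0,0,0],
  ],
  fingers=[110,110,110,110,110,110,110,110,110,110],
)

```text
time: 29.5
ee_pos: [0.4592, 0.3122, 0.0809]
orientation: [0.001, 1.0, 0.029, -0.002]
force: [0.4, -1.0, -4.4]
opening: 0.0635
grasp_force: 25.0
```

Emit:
send_rows(
  rot=[
    [0,0,0],
    [0,0,0],
    [0,0,0],
    [0,0,0],
    [0,0,0],
    [0,0,0],
    [0,0,0],
    [0,0,0],
    [0,0,0],
    [0,0,0],
  ],
  dp=[
    [0,0,5],
    [0,0,5],
    [0,0,4],
    [0,0,3],
    [0,0,1],
    [0,0,0.5],
    [0,0,0.5],
    [0,0,0.5],
    [0,0,0.5],
    [0,0,0],
  ],
  fingers=[110,110,110,110,110,110,110,110,110,110],
  newtons=15,
)

```text
time: 30.33
ee_pos: [0.4608, 0.314, 0.0636]
orientation: [-0.0, 1.0, 0.029, 0.0]
force: [-0.6, -0.3, -4.2]
opening: 0.0639
grasp_force: 15.0
```

Emit:
send_rows(
  rot=[
    [0,0,0],
    [0,0,0],
    [0,0,0],
    [0,0,0],
    [0,0,0],
    [0,0,0],
    [0,0,0],
    [0,0,0],
    [0,0,0],
    [0,0,0],
  ],
  dp=[
    [0,0,1],
    [0,0,1],
    [0,0,0.6],
    [0,0,0.5],
    [0,0,0.4],
    [0,0,0.3],
    [0,0,0.3],
    [0,0,0.3],
    [0,0,0.2],
    [0,0,0],
  ],
  fingers=[110,110,110,110,110,110,110,110,110,110],
)

```text
time: 31.17
ee_pos: [0.4607, 0.3139, 0.0595]
orientation: [0.0, 1.0, 0.029, -0.0]
force: [-3.2, -0.8, 3.2]
opening: 0.0642
grasp_force: 15.0
```

Emit:
send_rows(
  rot=[
    [0,0,0],
    [0,0,0],
    [0,0,0],
    [0,0,0],
    [0,0,0],
    [0,0,0],
    [0,0,0],
    [0,0,0],
    [0,0,0],
    [0,0,0],
  ],
  dp=[
    [0,0,0],
    [0,0,0],
    [0,0,0],
    [0,0,0],
    [0,0,0],
    [0,0,0],
    [0,0,0],
    [0,0,-5],
    [0,0,-10],
    [0,0,-15],
  ],
  fingers=[60,50,40,20,0,0,0,0,0,0],
)

```text
time: 32.0
ee_pos: [0.4597, 0.3133, 0.0885]
orientation: [0.001, 1.0, 0.029, -0.001]
force: [0.5, -0.1, 0.5]
opening: 0.0884
grasp_force: 0.0
```

Emit:
send_rows(
  rot=[
    [0,0,0],
    [0,0,0],
    [0,0,0],
    [0,0,0],
    [0,0,0],
    [0,0,0],
    [0,0,0],
    [0,0,0],
    [0,0,0],
    [0,0,0],
  ],
  dp=[
    [0,0,-15],
    [0,0,-20],
    [0,0,-20],
    [0,0,-20],
    [0,15,0],
    [0,30,0],
    [0,36,0],
    [1,36,0],
    [0,36,0],
    [1,36,0],
  ],
  fingers=[0,0,0,0,0,0,0,0,0,0],
)

```text
time: 32.83
ee_pos: [0.4727, 0.1229, 0.1633]
orientation: [0.0, 1.0, 0.029, -0.0]
force: [1.2, 0.4, -0.1]
opening: 0.0881
grasp_force: 0.0
```

Emit:
send_rows(
  rot=[
    [0,0,0],
    [0,0,0],
    [0,0,0],
    [0,0,0],
    [0,0,0],
    [0,0,0],
    [0,0,0],
    [0,0,-0.0855],
    [0,0,-0.0855],
    [0,0,-0.0855],
  ],
  dp=[
    [1,36,0],
    [0,36,0],
    [1,36,0],
    [0,36,0],
    [0,36,0],
    [0,33,0],
    [0,22,0],
    [0,0,0],
    [0,0,0],
    [0,0,0],
  ],
  fingers=[0,0,0,0,0,0,0,0,0,0],
)

```text
time: 33.67
ee_pos: [0.4881, -0.1106, 0.1632]
orientation: [-0.0, 0.987, 0.158, -0.001]
force: [0.8, 0.7, 0.3]
opening: 0.0881
grasp_force: 0.0
```

Run:
```python
from h import *
s,p,r=pose();print(p,r.as_matrix()[:2,0])
im,d=snapshot("scene");cv2.imwrite("pics/c_scene.png",im[...,::-1])
W=world("scene",d)
m=(d>0)&(np.hypot(W[...,0]-.461,W[...,1]-.314)<.055)&(W[...,2]>.092)&(W[...,2]<.11);t=W[m]
print(len(t),t.mean(0),cv2.minAreaRect((t[:,:2]*1000).astype(np.float32)))
s,p,r=pose();print(p,r.as_matrix()[:2,0])
M=r.as_matrix();print("tool delta mm to R:",(M.T@(np.array([.4887,-.1093,.053])-p)*1000).round(1))
```

```text
[ 0.48814698 -0.11060654  0.16315502] [0.95013833 0.31182655]
1047 [0.46206025 0.31430295 0.10005248] ((460.1585388183594, 315.2247314453125), (67.764892578125, 66.45712280273438), 2.840829372406006)
[ 0.48814334 -0.11025194  0.16316997] [0.94878193 0.31592946]
tool delta mm to R: [  1.   -0.7 110.2]
```

Emit:
send_rows(
  rot=[
    [0,0,0],
    [0,0,0],
    [0,0,0],
    [0,0,0],
    [0,0,0],
    [0,0,0],
    [0,0,0],
    [0,0,0],
    [0,0,0],
    [0,0,0],
  ],
  dp=[
    [1,-1,10],
    [0,0,20],
    [0,0,20],
    [0,0,20],
    [0,0,18],
    [0,0,13],
    [0,0,7],
    [0,0,2],
    [0,0,0],
    [0,0,0],
  ],
  fingers=[0,0,0,0,0,0,0,0,20,40],
  newtons=25,
)

```text
time: 34.55
ee_pos: [0.4905, -0.108, 0.0544]
orientation: [0.0, 0.988, 0.156, 0.0]
force: [0.1, -0.1, 0.8]
opening: 0.0767
grasp_force: 0.0
```

Emit:
send_rows(
  rot=[
    [0,0,0],
    [0,0,0],
    [0,0,0],
    [0,0,0],
    [0,0,0],
    [0,0,0],
    [0,0,0],
    [0,0,0],
    [0,0,0],
    [0,0,0],
  ],
  dp=[
    [0,0,0],
    [0,0,0],
    [0,0,0],
    [0,0,0],
    [0,0,0],
    [0,0,0],
    [0,0,0],
    [0,0,0],
    [0,0,-5],
    [0,0,-10],
  ],
  fingers=[50,60,70,80,100,110,110,110,110,110],
)

```text
time: 35.38
ee_pos: [0.487, -0.1067, 0.0668]
orientation: [-0.002, 0.988, 0.157, -0.003]
force: [-0.4, 0.5, -4.2]
opening: 0.0637
grasp_force: 25.0
```

Emit:
send_rows(
  rot=[
    [0,0,0],
    [0,0,0],
    [0,0,0],
    [0,0,0],
    [0,0,0],
    [0,0,0],
    [0,0,0],
    [0,0,0],
    [0,0,0],
    [0,0,0],
  ],
  dp=[
    [0,0,-15],
    [0,0,-18],
    [0,0,-12],
    [-1,12,0],
    [-3,22,0],
    [-3,25,0],
    [-3,25,0],
    [-3,25,0],
    [-3,25,0],
    [-3,24,0],
  ],
  fingers=[110,110,110,110,110,110,110,110,110,110],
)

```text
time: 36.22
ee_pos: [0.5201, -0.2653, 0.1126]
orientation: [-0.001, 0.988, 0.157, -0.001]
force: [-0.4, -0.0, -4.9]
opening: 0.0636
grasp_force: 25.0
```

Emit:
send_rows(
  rot=[
    [0,0,0],
    [0,0,0],
    [0,0,0],
    [0,0,0],
    [0,0,0],
    [0,0,0],
    [0,0,0],
    [0,0,0],
    [0,0,0],
    [0,0,0],
  ],
  dp=[
    [-3,20,0],
    [-2,12,0],
    [-1,7,0],
    [0,0,0],
    [0,0,0],
    [0,0,5],
    [0,0,10],
    [0,0,10],
    [0,0,5],
    [0,0,0],
  ],
  fingers=[110,110,110,110,110,110,110,110,110,110],
)

```text
time: 37.05
ee_pos: [0.5255, -0.3013, 0.0812]
orientation: [-0.002, 0.988, 0.157, -0.002]
force: [-0.6, 0.2, -4.6]
opening: 0.0637
grasp_force: 25.0
```

Emit:
send_rows(
  rot=[
    [0,0,0],
    [0,0,0],
    [0,0,0],
    [0,0,0],
    [0,0,0],
    [0,0,0],
    [0,0,0],
    [0,0,0],
    [0,0,0],
    [0,0,0],
  ],
  dp=[
    [0,0,5],
    [0,0,5],
    [0,0,4],
    [0,0,3],
    [0,0,1],
    [0,0,0.5],
    [0,0,0.5],
    [0,0,0.5],
    [0,0,0.5],
    [0,0,0],
  ],
  fingers=[110,110,110,110,110,110,110,110,110,110],
  newtons=15,
)

```text
time: 37.88
ee_pos: [0.5274, -0.303, 0.064]
orientation: [0.0, 0.988, 0.157, 0.0]
force: [-0.3, 0.5, -4.3]
opening: 0.0639
grasp_force: 15.0
```

Emit:
send_rows(
  rot=[
    [0,0,0],
    [0,0,0],
    [0,0,0],
    [0,0,0],
    [0,0,0],
    [0,0,0],
    [0,0,0],
    [0,0,0],
    [0,0,0],
    [0,0,0],
  ],
  dp=[
    [0,0,1],
    [0,0,0.5],
    [0,0,0.5],
    [0,0,0.5],
    [0,0,0.4],
    [0,0,0.3],
    [0,0,0.3],
    [0,0,0.3],
    [0,0,0.2],
    [0,0,0],
  ],
  fingers=[110,110,110,110,110,110,110,110,110,110],
)

```text
time: 38.72
ee_pos: [0.5273, -0.3029, 0.06]
orientation: [-0.0, 0.988, 0.157, 0.0]
force: [-0.3, 0.1, -3.9]
opening: 0.0635
grasp_force: 15.0
```

Still hanging; contact is expected at about z 0.0594.

Emit:
send_rows(
  rot=[
    [0,0,0],
    [0,0,0],
    [0,0,0],
    [0,0,0],
    [0,0,0],
    [0,0,0],
    [0,0,0],
    [0,0,0],
    [0,0,0],
    [0,0,0],
  ],
  dp=[
    [0,0,0.2],
    [0,0,0.2],
    [0,0,0.2],
    [0,0,0.2],
    [0,0,0.2],
    [0,0,0],
    [0,0,0],
    [0,0,0],
    [0,0,0],
    [0,0,0],
  ],
  fingers=[110,110,110,110,110,110,110,110,110,110],
)

```text
time: 39.55
ee_pos: [0.5274, -0.303, 0.06]
orientation: [0.0, 0.988, 0.157, 0.0]
force: [-4.1, 2.4, 6.1]
opening: 0.0641
grasp_force: 15.0
```

In contact. Now I release, lift and look.

Emit:
send_rows(
  rot=[
    [0,0,0],
    [0,0,0],
    [0,0,0],
    [0,0,0],
    [0,0,0],
    [0,0,0],
    [0,0,0],
    [0,0,0],
    [0,0,0],
    [0,0,0],
  ],
  dp=[
    [0,0,0],
    [0,0,0],
    [0,0,0],
    [0,0,0],
    [0,0,0],
    [0,0,0],
    [0,0,0],
    [0,0,-5],
    [0,0,-10],
    [0,0,-15],
  ],
  fingers=[60,50,40,20,0,0,0,0,0,0],
)

```text
time: 40.38
ee_pos: [0.5263, -0.3023, 0.0884]
orientation: [-0.001, 0.988, 0.157, -0.001]
force: [-0.1, -0.4, 0.9]
opening: 0.0878
grasp_force: 0.0
```

Emit:
send_rows(
  rot=[
    [0,0,0],
    [0,0,0],
    [0,0,0],
    [0,0,0],
    [0,0,0],
    [0,0,0],
    [0,0,0],
    [0,0,0],
    [0,0,0],
    [0,0,0],
  ],
  dp=[
    [0,0,-20],
    [0,0,-25],
    [0,0,-25],
    [0,0,-25],
    [0,0,-20],
    [0,0,-10],
    [0,0,0],
    [0,0,0],
    [0,0,0],
    [0,0,0],
  ],
  fingers=[0,0,0,0,0,0,0,0,0,0],
)

```text
time: 41.22
ee_pos: [0.5262, -0.3023, 0.2118]
orientation: [-0.001, 0.988, 0.157, -0.001]
force: [-0.0, -0.2, -0.8]
opening: 0.0881
grasp_force: 0.0
```

Run:
```python
from h import *
s,p,r=pose();print(p,s["time"])
im,d=snapshot("scene");cv2.imwrite("pics/end.png",im[...,::-1]);W=world("scene",d)
for n,x,y,lo,hi in(("G",.461,.314,.092,.11),("Rd",.527,-.303,.092,.11),("gauge",.676,.068,.134,.15)):
    t=W[(d>0)&(np.hypot(W[...,0]-x,W[...,1]-y)<.055)&(W[...,2]>lo)&(W[...,2]<hi)]
    print(n,len(t),t.mean(0).round(4),cv2.minAreaRect((t[:,:2]*1000).astype(np.float32)))
```

```text
[ 0.52620238 -0.30228348  0.211772  ] 41.2167
G 1051 [0.462  0.3142 0.1001] ((459.7542724609375, 315.16943359375), (68.4932632446289, 65.90180206298828), 3.473254919052124)
Rd 1173 [ 0.5264 -0.3014  0.0995] ((524.5172729492188, -302.01483154296875), (67.09857177734375, 64.24990844726562), 18.265783309936523)
gauge 210 [0.6763 0.0695 0.1398] ((675.269775390625, 69.64886474609375), (24.675762176513672, 25.300336837768555), 21.31103515625)
```

View pics/end.png

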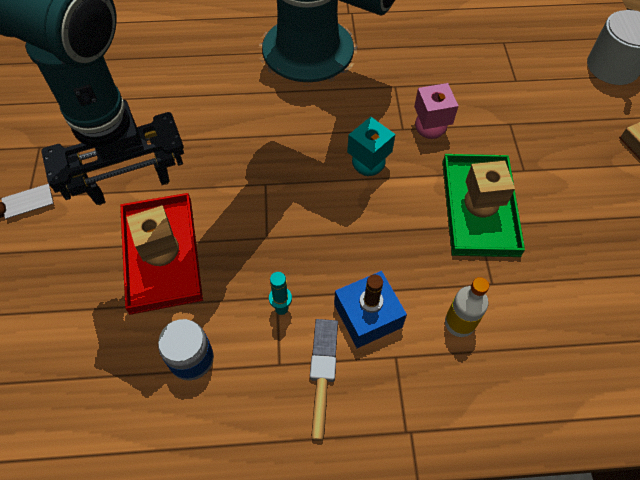

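The final picture shows the left foot upright in the green tray (492,187), the right foot upright in the red tray (152,237), and the gauge home in the block (373,293). The tin, bottle and brush have not moved.

```bash
python3 -c "
from workcell import *
print(sign_off())"
```

```text
the job is handed in; nothing more can be done
None
```

The job is handed in at about 41 s: the gauge went fully home in the left foot, now upright in the green tray; it stopped about 36 mm short in the right foot, now upright in the red tray; and the gauge is fully home in its blue block.

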